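# Nip a sketchbook in the book press

## Task

A newly bound sketchbook lies between pressing boards in the bench book press. Push an arm of the press's ball-ended bar round clockwise (seen from above) with a fingertip, without gripping it, until the platen bears finger-tight on the upper board, then let go; do not force or overtighten it. Do not touch or shift the boards and book, and leave the other things on the table where they stand.

Things in the scene. Friction and masses are not known exactly. Their poses are not given: they have to be found in the camera images.
- press: Bench book press, dark green iron, fixed, 200 (x) by 310 mm (y). Origin: on the table under the upright screw's axis, z up. Bed with fixed lower board, top at z 38 mm; columns at y +-135 mm; crosshead along y, 34 mm wide (hub 68 mm across on the axis), top at z 186 mm, nuts to 197 mm. The screw runs through the crosshead, with the ball-ended bar above and the platen below.
- press_bar (a joint): Bar and screw angle, rad; grows turning clockwise from above. Bar and platen sink 4.775 mm per rad (30 mm lead). At 0 the platen's facing is 20 mm above the upper board; it touches near 4.2, then the turning gets stiffer: 0.9 N m more per rad. Starts at 0 to 2.5. Friction holds it where left. Free turning takes 0.2 N m (2 to 3 N on an arm); finger-tight is 0.5 to 0.9 N m; above 1.5 is too tight.
- bar_hub (a point): Point on the screw axis at the height of the bar's centreline, 264 mm above the table at joint 0. Level round steel bar, 14 mm thick, with a 34 mm steel ball centred 135 mm from the axis at each end; iron boss in the middle 46 mm across, from 18 mm below to 20 mm above the centreline. Own x axis along the bar, z up.
- bar_arm_a (a point): Point on the bar's centreline, 85 mm from the screw axis, on one arm: a good place to push. Moves with the bar.
- bar_arm_b (a point): The same point on the opposite arm.
- press_platen: The press's iron pressing plate, 165 x 225 x 12 mm, hung on the screw between the columns, with a springy black rubber facing 8 mm thick under it (gives 1 mm per 40 N). Origin: centre of the iron's underside, where the facing begins. Goes up and down only with the screw; it cannot be pushed down by hand.
- top_board: Loose upper pressing board of plywood, 165 x 225 x 8 mm, flat on the sketchbook. Origin: centre of its underside. Its top is 74 mm above the table.
- sketchbook: Loose hardbound sketchbook, grey linen covers, 148 x 205 x 28 mm, lying flat between the boards. Origin: centre of its underside.
- tub: Bystander: empty white plastic tub, 80 mm across the mouth, 75 mm high. Origin: centre of its underside.
- tool_tin: Bystander: open steel tin 72 mm in diameter and 85 mm high, full of wooden modelling tools that reach to about 165 mm. Origin: centre of its underside.
- glue_jar: Bystander: closed white plastic jar with a grey cap, 58 mm in diameter, 78 mm high. Origin: centre of its underside.

How it is judged:
By the outcome, as a careful person would: the job done as asked, in the order asked, and still so for the second after the job is handed in, with the robot touching nothing.
It also fails if it takes over 64 s, if anything falls off the work surface, if the arm or the gripper's body presses on something with over 40 N, if the wrist force passes 120 N, or if a joint passes its speed limit or range.

## Robot

A 6-joint arm with a two-finger parallel gripper is mounted at the origin on the work surface. World frame = base frame: x ahead of the robot, y to its left, z up, the work surface at z = 0. Lengths are in m, angles in degrees, forces in N, time in s.
With the tool pointing down it reaches from about 0.35 to 0.875 m from the base axis. Payload 4.2 kg.
Tool frame: the origin (TCP) lies midway between the tips of the shut fingers; the grasp point (between the pads) lies 19 mm behind it; z points along the fingers, y is the line along which they close (so a half turn about z gives the same grasp; the last joint's range is limited). The gripper opens to 85 mm and grips with 20 to 120 N. Pads are 22 mm wide; open, the fingers measure 114 mm over their backs; the gripper's body (76 mm by 85 mm) begins 54 mm behind the grasp point. The pads swing forward as they close: fully open they stand 13 mm farther back than shut.
Start: joints at [80.019, 22.042, 0.453, 0, -68.411, -14.817], TCP at [0.262, 0.567, 0.231] pointing down, gripper open.
Joint ranges: [-179.83, 179.83], [-69.29, 118.12], [-61.27, 80.66], [-181.25, 117.63], [-171.15, -9.14], [-177.46, 177.46]. Speed limits (degrees/s): [159.86, 159.86, 180, 180, 180, 180].

## Interface

Orientations are given as a 3x3 rotation matrix whose columns are the frame's x, y, z axes.
In Python, from workcell import telemetry, get_image, camera_params, ticket gives the robot as it stands.
- The arm moves only by the shell command python3 -m inch 'ROWS'. ROWS is JSON, a list of rows, each a list of 7 numbers: the shift along the world's x, y, z each as a share of 0.12 m, from -1 to 1, then the turn, a rotation vector about the world's x, y, z each as a share of 1.5 rad, from -1 to 1, then the closure, from 0 (fully open) to 1 (shut). A call has 1 to 20 rows; each row is the pose to reach, as a shift and turn from the pose commanded when the call began; what a row does not reach only later rows make up. A row lasts 1/12 s, in which the tool goes at most 41.7 mm and 7.16 degrees, less where a joint would pass 70% of its speed; a pose out of reach is approached as far as the arm can. A call with a number of a shift or a turn outside -1 to 1 is refused whole. A call with a gripper value outside its range is refused whole. The fingers move at their own pace and stop on an object; the grip force is fixed at half the most. Time passes only in rows, so rows that repeat a pose let the fingers close. It gives the time, the measured TCP pose, the force, the opening and the grip force at its end, in the units of the state.
- telemetry.sense(): the state, without advancing time (a new reading comes with each control period).
- get_image(name): name is "scene" or "side" or "wrist"; returns (picture, depth): 420x560x3 uint8, blue, green, red; 420x560 float32, m along the optical axis (not along the pixel's ray), 0 where there is no reading.
- camera_params(name): a dict with "intrinsics" (3x3 intrinsics, pixels), "origin" and "rotation" of the camera in the world; the wrist camera has in their place "hand_eye" (4x4, takes a point from camera to tool coordinates, whose origin is the TCP and whose axes are the flange's). Camera axes: x right, y down, z forward; pixel columns grow to the right and rows downward; lengths in m; the calibration is good to about 2 mm. A picture is of the moment at which its call begins: read the wrist's pose just before it. camera_params takes no time and is no camera call.
- ticket.close_job(): hands the job in; it is judged then, once.
The state is a dict: "time_s": time; "joint_pos": joint angles; "qd": joint speeds; "joint_torque": joint torques, N m; "ee_pos": TCP position; "tcp_rot": TCP orientation; "ft_force": force on the tool from outside, world axes, zero at the start; "moment": the same for the moment, N m; "finger_gap": opening from 0.0 (shut) to 1.0 (fully open); "finger_force": force on a finger pad.
Only numpy, scipy, OpenCV 4.12 (cv2) and the standard library are available. Lean on these libraries where they do the work, as an engineer would, in place of code of your own. Each camera call takes 0.05 s, during which the arm holds its last target. There are 200 camera calls.

## Working session

There is one attempt and no reset: what is moved stays moved. The work goes in short steps, Python scripts to look and compute and a shell command to move; the robot and the scene stay as the last step left them, time stands still between calls to the robot, and variables do not carry over. Pictures are saved under pics/ and viewed, at most 10 in all, crops included, and the job is handed in when it is done.

```bash
mkdir -p pics; ls
python3 - <<'E'
from workcell import telemetry,get_image,camera_params
import cv2,numpy as np
s=telemetry.sense();print(s)
ims=[]
for n in("scene","side"):
    im,d=get_image(n);np.savez(f"/tmp/{n}0",im=im,d=d);cv2.imwrite(f"pics/{n}0.png",im)
    print(n,camera_params(n))
print(camera_params("wrist"))
E
```

```text
pics
{'time_s': 0.0, 'joint_pos': array([ 8.00190330e+01,  2.20903728e+01,  3.79169153e-01, -2.73333628e-02,
       -6.84112604e+01, -1.48165571e+01]), 'qd': array([-0.01361887,  0.02384268,  0.0450223 ,  0.00519297, -0.03017799,
       -0.08565758]), 'joint_torque': array([-1.39019294e-04, -3.92286336e+01,  1.88395929e+01,  4.18619916e+00,
       -4.77646419e-03, -1.53355995e-06]), 'ee_pos': array([0.26187739, 0.56684438, 0.2302258 ]), 'tcp_rot': array([[ 9.07721819e-01, -4.19571744e-01, -8.07326983e-04],
       [-4.19572504e-01, -9.07719560e-01, -2.02812878e-03],
       [ 1.18119037e-04,  2.17970895e-03, -9.99997617e-01]]), 'ft_force': array([-0.14859315,  0.58174879,  0.08426313]), 'moment': array([ 0.06609401, -0.05062234, -0.01571495]), 'finger_force': 0.0, 'finger_gap': 1.0041524064602956}
scene {'intrinsics': array([[521.11958742,   0.        , 277.16563193],
       [  0.        , 521.11958742, 197.09188718],
       [  0.        ,   0.        ,   1.        ]]), 'origin': array([ 1.10035018, -0.4749787 ,  1.12573122]), 'rotation': array([[ 0.70040182,  0.57447694, -0.42357235],
[... 313 characters left out ...]
  ,  0.83453868]), 'rotation': array([[ 0.94778644, -0.19116378,  0.25525923],
       [-0.31809465, -0.62374337,  0.71397479],
       [ 0.02273014, -0.75789222, -0.65198368]])}
{'intrinsics': array([[310.63234012,   0.        , 279.02690346],
       [  0.        , 310.63234012, 211.9992969 ],
       [  0.        ,   0.        ,   1.        ]]), 'hand_eye': array([[ 2.98740658e-04, -9.54453817e-01, -2.98358546e-01,
         7.69521947e-02],
       [ 9.99999920e-01,  3.64469231e-04, -1.64662336e-04,
        -8.59071694e-05],
       [ 2.65905105e-04, -2.98358473e-01,  9.54453849e-01,
        -1.41974581e-01],
       [ 0.00000000e+00,  0.00000000e+00,  0.00000000e+00,
         1.00000000e+00]])}
```

View pics/scene0.png

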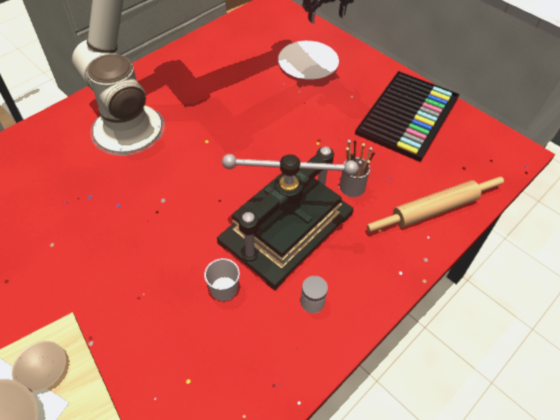

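View pics/side0.png

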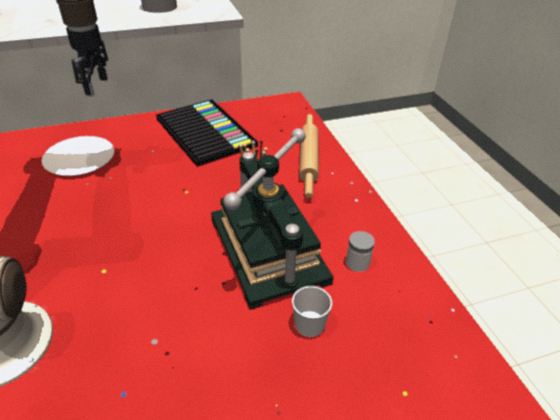

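Scene view: the press is at about (288,215), the bar's balls at (229,161) and (351,168), and the boss at (290,165). The tin is at (355,175), under and beyond one ball, the tub at (222,280) and the jar at (314,294). In the side view the balls are at (233,200) and (299,135), the tub at (311,310) and the jar at (360,250).

```bash
cat > h.py <<'E'
import numpy as np,cv2
from workcell import camera_params
P={n:camera_params(n) for n in("scene","side")}
def ray(n,uv):
    p=P[n];d=p["rotation"]@np.linalg.inv(p["intrinsics"])@np.array([uv[0],uv[1],1.]);return p["origin"],d
def tri(a,b):
    o1,d1=ray("scene",a);o2,d2=ray("side",b)
    t=np.linalg.lstsq(np.c_[d1,-d2],o2-o1,rcond=None)[0]
    p,q=o1+t[0]*d1,o2+t[1]*d2;return (p+q)/2,np.linalg.norm(p-q)
def plane(n,uv,z):
    o,d=ray(n,uv);return o+d*(z-o[2])/d[2]
def ball(im,uv,r=14):
    # grey, low saturation blob near uv, enclosing circle after opening away the bar
    hsv=cv2.cvtColor(im,cv2.COLOR_BGR2HSV);m=((hsv[...,1]<75)&(hsv[...,2]>70)).astype(np.uint8)
    k=np.zeros_like(m);cv2.circle(k,uv,r,1,-1);m=cv2.morphologyEx(m*k,cv2.MORPH_OPEN,cv2.getStructuringElement(cv2.MORPH_ELLIPSE,(9,9)))
    c=max(cv2.findContours(m,0,2)[0],key=cv2.contourArea);return cv2.minEnclosingCircle(c)
E
python3 - <<'E'
from h import *
sc=np.load("/tmp/scene0.npz");sd=np.load("/tmp/side0.npz")
B=[]
for a,b in(((229,161),(233,200)),((351,168),(299,135))):
    ca,cb=ball(sc["im"],a),ball(sd["im"],b);p,e=tri(ca[0],cb[0]);print(ca,cb,p,e);B.append(p)
print("len",np.linalg.norm(B[0]-B[1]),"hub",(B[0]+B[1])/2, "ang",np.degrees(np.arctan2(*(B[0]-B[1])[1::-1])))
print("q",(0.264-(B[0]+B[1])[2]/2)/.004775)
for n,a,b in(("tub rim",(222,268),(311,298)),("jar top",(315,284),(362,239)),("col near",(248,217),(292,229)),("col far",(325,151),(249,155))): print(n,*tri(a,b))
print("tin",plane("scene",(356,172),.085))
E
python3 - <<'E'
import cv2,numpy as np
import os;os.chdir(".")
a=cv2.imread("pics/scene0.png")[130:320,200:400];b=cv2.imread("pics/side0.png")[120:350,200:400]
a=cv2.resize(a,None,fx=2,fy=2.4,interpolation=2);a=cv2.resize(a,(400,460));b=cv2.resize(b,(400,460))
cv2.imwrite("pics/crop.png",np.hstack([a,b]))
E
```

```text
((229.375, 161.0), 6.700146675109863) ((233.125, 199.8000030517578), 9.66993236541748) [ 0.48885345 -0.0015669   0.25232923] 0.00023469805593053192
((350.0, 170.5), 11.236202239990234) ((297.7631530761719, 135.23684692382812), 6.736229419708252) [0.68792557 0.17949065 0.2479929 ] 0.00740204954219818
len 0.2691288656939803 hub [0.58838951 0.08896188 0.25016107] ang -137.71325151050854
q 2.8982055336511086
tub rim [ 0.60392531 -0.1386124   0.08211017] 0.0062195426273437705
jar top [ 0.77740026 -0.01353872  0.07817501] 0.0054926087980250535
col near [ 0.59459168 -0.04493971  0.18625199] 0.0009284988105701902
col far [0.58065611 0.22186756 0.19003446] 0.0006213654399569591
tin [0.62885231 0.30369197 0.085     ]
```

View pics/crop.png

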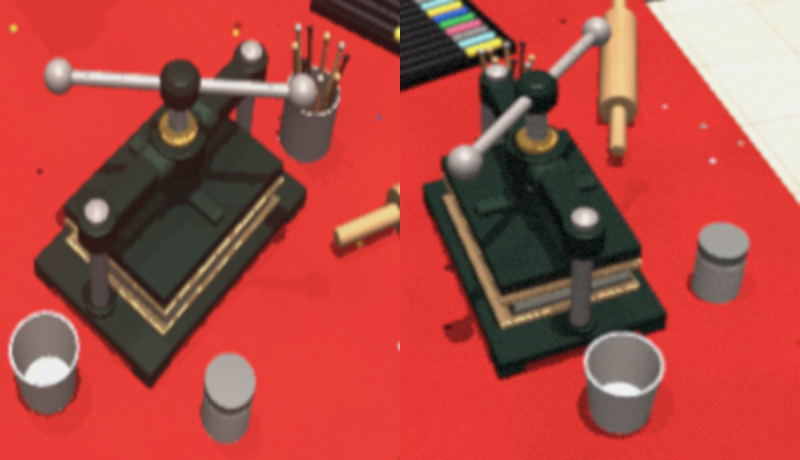

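The crop puts ball B in the scene view at (351.5,167.2). My mask had merged it with a modelling tool. Both ends of the bar are clear, and arm A lies on the robot's side. I'll push that arm with shut fingers, with the finger line along the bar.

```bash
python3 - <<'E'
from h import *
A,_=tri((229.3,161),(232.8,200));B,e=tri((351.4,167.4),(298.3,135.3))
print(A,B,e,np.linalg.norm(A-B),(A+B)/2,np.degrees(np.arctan2(*(A-B)[1::-1])))
E
python3 -m inch '[[0,-0.5,0.9,0,0,0,1],[0.2,-1,0.9,0,0,0,1],[0.3,-1,0.9,0,0,0,1],[0.3,-1,0.9,0,0,0,1]]'
python3 -m inch '[[0.5,-1,0,0,0,-0.27,1],[0.5,-1,0,0,0,-0.27,1],[0.5,-1,0,0,0,-0.27,1],[0.5,-1,0,0,0,-0.27,1]]'
python3 -m inch '[[0.5,-1,0,0,0,0,1],[0.5,-1,0,0,0,0,1],[0.5,-1,0,0,0,0,1],[0.5,-1,0,0,0,0,1]]'
```

```text
[ 0.48827959 -0.00131875  0.25172891] [0.68790213 0.18301067 0.24955507] 0.0006877098557421193 0.27171900335029303 [0.58809086 0.09084596 0.25064199] -137.2809320997554
time_s: 0.43
ee_pos: [0.2969, 0.4484, 0.3381]
tcp_rot: [[0.908, -0.418, -0.0], [-0.418, -0.908, -0.001], [0.0, 0.001, -1.0]]
ft_force: [1.1, -0.3, 0.9]
finger_gap: 0.456
finger_force: 0.0
time_s: 0.77
ee_pos: [0.3579, 0.3253, 0.338]
tcp_rot: [[0.663, -0.749, -0.0], [-0.749, -0.663, -0.001], [0.0, 0.0, -1.0]]
ft_force: [0.0, -0.7, -0.6]
finger_gap: -0.003
finger_force: 0.0
time_s: 1.1
ee_pos: [0.418, 0.206, 0.3374]
tcp_rot: [[0.666, -0.746, -0.0], [-0.746, -0.666, -0.001], [0.001, 0.001, -1.0]]
ft_force: [-0.3, -0.1, -0.4]
finger_gap: -0.002
finger_force: 0.0
```

```bash
python3 -m inch '[[0.6,-0.9,0,0,0,0,1],[0.6,-0.9,0,0,0,0,1],[0.6,-0.9,0,0,0,0,1],[0.6,-0.9,0,0,0,0,1]]'
python3 -m inch '[[0.5,-0.8,0,0,0,0,1],[0.5,-0.8,0,0,0,0,1],[0.5,-0.8,0,0,0,0,1],[0.5,-0.8,0,0,0,0,1]]'
python3 - <<'E'
from workcell import telemetry,get_image
import cv2,numpy as np
np.set_printoptions(suppress=True)
s=telemetry.sense();print(s["ee_pos"],s["joint_pos"],s["ft_force"],s["moment"])
im,d=get_image("scene");i2,_=get_image("wrist")
cv2.imwrite("pics/pre.png",np.hstack([im[100:400,150:450],cv2.resize(i2,(400,300))]))
E
```

```text
time_s: 1.43
ee_pos: [0.4911, 0.0981, 0.3367]
tcp_rot: [[0.665, -0.747, -0.001], [-0.747, -0.665, -0.002], [0.001, 0.002, -1.0]]
ft_force: [0.5, 0.4, 0.4]
finger_gap: 0.001
finger_force: 0.0
time_s: 1.77
ee_pos: [0.5509, 0.0028, 0.336]
tcp_rot: [[0.666, -0.746, -0.002], [-0.746, -0.666, -0.001], [-0.0, 0.002, -1.0]]
ft_force: [0.6, 0.9, -0.7]
finger_gap: -0.002
finger_force: 0.0
[0.55093983 0.00280768 0.33597113] [ 17.17278471  11.62299555   0.64207424   0.03622457 -79.15383522
  24.55742776] [ 0.64484187  0.94343912 -0.67001312] [ 0.03810903 -0.0187491   0.01949775]
```

View pics/pre.png

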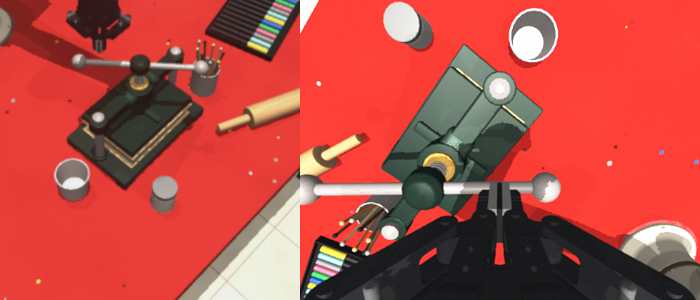

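The scene crop shows the shut fingers hovering behind the bar at about (97,45), with everything else undisturbed. In the wrist view the fingertip at (500,190) lines up with arm A halfway between boss and ball. Parallax puts the bar about 43 mm to the push side, as planned. Next I'll lower the tool and work out the arc.

```bash
python3 -m inch '[[0,0,-0.3,0,0,0,1],[0,0,-0.6,0,0,0,1],[0,0,-0.92,0,0,0,1],[0,0,-0.92,0,0,0,1],[0,0,-0.92,0,0,0,1]]'
cat > arc.py <<'E'
import sys,numpy as np
# arc rows as shares from the present pose: shift/0.12, turn/1.5 for contact bar angles f0..f1
from workcell import telemetry
s=telemetry.sense();p=s["ee_pos"];y0=np.degrees(np.arctan2(s["tcp_rot"][1,0],s["tcp_rot"][0,0]))
f0,f1,st,d=map(float,sys.argv[1:5]);H=np.array([.588,.0897])
print(p,y0,s["ft_force"])
for f in np.arange(f0,f1-1e-6,-st):
    a=np.radians(f);u=np.array([np.cos(a),np.sin(a)]);t=np.array([-u[1],u[0]])
    q=H+.085*u+d*t;w=(f+90-y0+180)%360-180
    print(f,np.round((q-p[:2])/.12,2),round(np.radians(w)/1.5,3))
E
python3 arc.py 222.7 162 4 .018
```

```text
time_s: 2.28
ee_pos: [0.548, 0.0066, 0.2263]
tcp_rot: [[0.671, -0.742, -0.004], [-0.742, -0.671, -0.002], [-0.001, 0.004, -1.0]]
ft_force: [0.5, -0.0, 1.4]
finger_gap: 0.0
finger_force: 0.0
[0.5480371  0.00660081 0.22632889] -47.878356047392295 [ 0.47070325 -0.043155    1.40393485]
222.7 [-0.09  0.1 ] 0.007
218.7 [-0.13  0.13] -0.04
214.7 [-0.16  0.17] -0.086
210.7 [-0.2  0.2] -0.133
206.7 [-0.23  0.24] -0.179
202.7 [-0.26  0.28] -0.226
198.7 [-0.29  0.32] -0.273
194.7 [-0.31  0.37] -0.319
190.7 [-0.34  0.41] -0.366
186.7 [-0.35  0.46] -0.412
182.7 [-0.37  0.51] -0.459
178.7 [-0.38  0.56] -0.505
174.7 [-0.39  0.61] -0.552
170.7 [-0.39  0.66] -0.598
166.7 [-0.39  0.71] -0.645
162.7 [-0.39  0.76] -0.691
```

```bash
python3 -m inch '[[-0.05,0.05,0,0,0,0,1],[-0.09,0.10,0,0,0,0,1],[-0.13,0.13,0,0,0,-0.04,1],[-0.16,0.17,0,0,0,-0.085,1],[-0.2,0.2,0,0,0,-0.13,1],[-0.23,0.24,0,0,0,-0.18,1],[-0.26,0.28,0,0,0,-0.225,1],[-0.29,0.32,0,0,0,-0.27,1],[-0.31,0.37,0,0,0,-0.32,1],[-0.34,0.41,0,0,0,-0.365,1],[-0.35,0.46,0,0,0,-0.41,1],[-0.37,0.51,0,0,0,-0.46,1],[-0.38,0.56,0,0,0,-0.505,1]]'
python3 arc.py 178.7 110 4 .018
python3 - <<'E'
from workcell import get_image
import cv2,numpy as np
im,d=get_image("scene");i2,_=get_image("wrist")
cv2.imwrite("pics/mid.png",np.hstack([im[100:400,150:450],cv2.resize(i2,(400,300))]))
E
```

```text
time_s: 3.37
ee_pos: [0.5033, 0.0735, 0.2294]
tcp_rot: [[-0.028, -1.0, 0.003], [-1.0, 0.028, 0.0], [-0.001, -0.003, -1.0]]
ft_force: [0.4, -3.8, -2.0]
finger_gap: 0.0
finger_force: 1.3
[0.50331281 0.07352441 0.22941627] -91.58031712661975 [ 0.38017827 -3.7751392  -2.03444992]
178.7 [-0.01  0.  ] 0.003
174.7 [-0.01  0.05] -0.043
170.7 [-0.02  0.1 ] -0.09
166.7 [-0.02  0.15] -0.136
162.7 [-0.02  0.2 ] -0.183
158.7 [-0.01  0.25] -0.229
154.7 [0.  0.3] -0.276
150.7 [0.01 0.35] -0.323
146.7 [0.03 0.4 ] -0.369
142.7 [0.05 0.44] -0.416
138.7 [0.07 0.49] -0.462
134.7 [0.1  0.53] -0.509
130.7 [0.13 0.57] -0.555
126.69999999999999 [0.16 0.61] -0.602
122.69999999999999 [0.2  0.65] -0.648
118.69999999999999 [0.23 0.68] -0.695
114.69999999999999 [0.27 0.72] -0.741
110.69999999999999 [0.32 0.74] -0.788
```

View pics/mid.png

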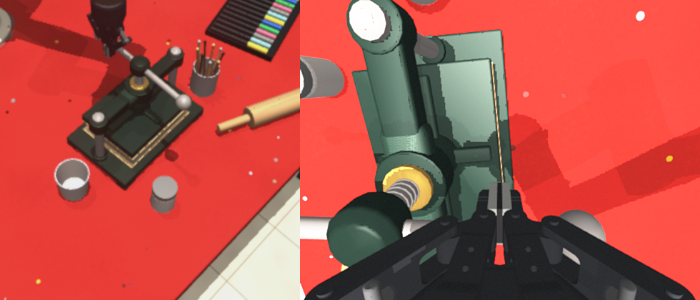

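The bar has turned with the finger, and its far ball is now at (183,102) in the scene crop. Contact is about 3.8 N, in the free-turning range, and the bystanders haven't moved. I'll carry on.

```bash
python3 -m inch '[[-0.01,0.05,0,0,0,-0.045,1],[-0.02,0.10,0,0,0,-0.09,1],[-0.02,0.15,0,0,0,-0.135,1],[-0.02,0.2,0,0,0,-0.18,1],[-0.01,0.25,0,0,0,-0.23,1],[0,0.3,0,0,0,-0.275,1],[0.01,0.35,0,0,0,-0.32,1],[0.03,0.4,0,0,0,-0.37,1]]'
python3 -m inch '[[0.02,0.04,0,0,0,-0.045,1],[0.04,0.09,0,0,0,-0.09,1],[0.07,0.13,0,0,0,-0.14,1],[0.1,0.17,0,0,0,-0.185,1]]'
python3 arc.py 130.7 80 4 .018
```

```text
time_s: 4.13
ee_pos: [0.5065, 0.1208, 0.2283]
tcp_rot: [[-0.549, -0.836, -0.0], [-0.836, 0.549, -0.0], [0.0, -0.0, -1.0]]
ft_force: [-0.2, -2.5, -2.2]
finger_gap: 0.0
finger_force: 1.3
time_s: 4.47
ee_pos: [0.5179, 0.1414, 0.2279]
tcp_rot: [[-0.757, -0.654, -0.002], [-0.654, 0.757, -0.0], [0.001, 0.001, -1.0]]
ft_force: [-2.7, -1.2, -2.0]
finger_gap: -0.002
finger_force: 1.3
[0.51790536 0.14140259 0.22786118] -139.19117459151968 [-2.6750791  -1.22617008 -1.98960017]
130.7 [0.01 0.01] -0.001
126.69999999999999 [0.04 0.05] -0.048
122.69999999999999 [0.08 0.08] -0.094
118.69999999999999 [0.11 0.12] -0.141
114.69999999999999 [0.15 0.15] -0.187
110.69999999999999 [0.19 0.18] -0.234
106.69999999999999 [0.24 0.2 ] -0.281
102.69999999999999 [0.28 0.23] -0.327
98.69999999999999 [0.33 0.25] -0.374
94.69999999999999 [0.38 0.26] -0.42
90.69999999999999 [0.43 0.28] -0.467
86.69999999999999 [0.48 0.28] -0.513
82.69999999999999 [0.53 0.29] -0.56
```

```bash
python3 -m inch '[[0.03,0.04,0,0,0,-0.045,1],[0.07,0.07,0,0,0,-0.095,1],[0.07,0.07,0,0,0,-0.095,1]]' | grep -E 'ee|ft'
python3 -m inch '[[0.03,0.04,0,0,0,-0.045,1],[0.07,0.07,0,0,0,-0.095,1],[0.07,0.07,0,0,0,-0.095,1]]'| grep -E 'ee|ft'
python3 -m inch '[[0.04,0.03,0,0,0,-0.045,1],[0.09,0.05,0,0,0,-0.095,1],[0.09,0.05,0,0,0,-0.095,1]]'| grep -E 'ee|ft'
python3 arc.py 106.7 60 4 .018
```

```text
ee_pos: [0.5279, 0.1507, 0.2281]
ft_force: [0.3, -0.1, 0.1]
ee_pos: [0.5357, 0.1582, 0.2277]
ft_force: [-2.0, -1.4, -0.8]
ee_pos: [0.546, 0.1645, 0.2271]
ft_force: [-3.6, 0.9, -0.3]
[0.54599244 0.164509   0.22714866] -163.45352533583073 [-3.64673697  0.91524458 -0.34359159]
106.7 [0.   0.01] 0.002
102.7 [0.05 0.03] -0.045
98.7 [0.09 0.05] -0.091
94.7 [0.14 0.07] -0.138
90.7 [0.19 0.08] -0.184
86.7 [0.24 0.09] -0.231
82.7 [0.29 0.1 ] -0.277
78.7 [0.34 0.1 ] -0.324
74.7 [0.39 0.1 ] -0.371
70.7 [0.44 0.09] -0.417
66.7 [0.49 0.09] -0.464
62.7 [0.54 0.07] -0.51
```

```bash
python3 -m inch '[[0.05,0.03,0,0,0,-0.045,1],[0.09,0.05,0,0,0,-0.095,1],[0.09,0.05,0,0,0,-0.095,1]]' | grep -E 'ee|ft'
python3 -m inch '[[0.05,0.02,0,0,0,-0.045,1],[0.10,0.03,0,0,0,-0.09,1],[0.1,0.03,0,0,0,-0.09,1]]'| grep -E 'ee|ft'
python3 - <<'E'
import sys;sys.path.insert(0,'.')
from h import *
from workcell import get_image
im,d=get_image("scene");i2,_=get_image("side")
np.savez("/tmp/b",a=im,b=i2)
a=cv2.resize(im[130:290,200:400],(400,320),interpolation=2);b=cv2.resize(i2[120:320,200:350],(300,400))[:320]
cv2.imwrite("pics/late.png",np.hstack([a,cv2.resize(i2[180:310,200:350],(400,320),interpolation=2)]))
E
python3 arc.py 90.7 50 4 .018
```

```text
ee_pos: [0.5561, 0.1694, 0.2266]
ft_force: [-4.6, -2.5, -1.7]
ee_pos: [0.5676, 0.1729, 0.2261]
ft_force: [-4.9, -2.0, -3.0]
[0.56761975 0.17299874 0.22616318] -179.20820441826984 [-4.7456557  -0.96417561 -1.64295392]
90.7 [0.01 0.01] -0.001
86.7 [0.06 0.02] -0.048
82.7 [0.11 0.03] -0.094
78.7 [0.16 0.03] -0.141
74.7 [0.21 0.03] -0.187
70.7 [0.26 0.02] -0.234
66.7 [0.31 0.02] -0.28
62.7 [0.36 0.  ] -0.327
58.7 [ 0.41 -0.01] -0.373
54.7 [ 0.46 -0.03] -0.42
50.7 [ 0.5  -0.05] -0.466
```

View pics/late.png

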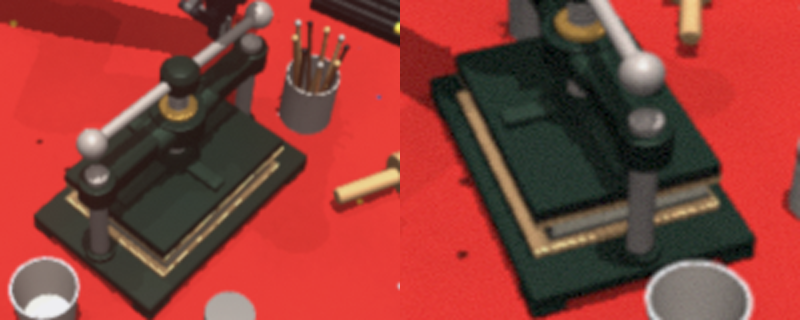

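The bar now lies along the crosshead at about 92°, and the platen's black facing appears to be down on the upper board. The force has risen to about 4.8 N (0.4 N m), so tightening has begun. I'll go on in small steps.

```bash
for i in 1; do python3 -m inch '[[0.04,0.01,0,0,0,-0.035,1],[0.08,0.015,0,0,0,-0.07,1],[0.08,0.015,0,0,0,-0.07,1]]'| grep -E 'ee|ft'; done
python3 -m inch '[[0.04,0.0,0,0,0,-0.035,1],[0.07,0.0,0,0,0,-0.06,1],[0.07,0,0,0,0,-0.06,1],[0.07,0,0,0,0,-0.06,1],[0.07,0,0,0,0,-0.06,1]]'| grep -E 'ee|ft'
python3 arc.py 78.7 50 4 .018
```

```text
ee_pos: [0.5764, 0.1746, 0.2258]
ft_force: [-5.6, -1.6, -4.0]
ee_pos: [0.5842, 0.1752, 0.2254]
ft_force: [-6.8, -0.9, -3.4]
[0.58420417 0.17516425 0.22538624] 169.62804776293672 [-6.76333174 -0.93781976 -3.37394479]
78.7 [0.02 0.01] -0.011
74.7 [0.07 0.01] -0.057
70.7 [0.12 0.01] -0.104
66.7 [ 0.17 -0.  ] -0.15
62.7 [ 0.22 -0.01] -0.197
58.7 [ 0.27 -0.03] -0.244
54.7 [ 0.32 -0.05] -0.29
50.7 [ 0.36 -0.07] -0.337
```

```bash
python3 -m inch '[[0.03,0,0,0,0,-0.03,1],[0.06,0,0,0,0,-0.055,1],[0.09,0,0,0,0,-0.085,1],[0.11,0,0,0,0,-0.1,1],[0.11,0,0,0,0,-0.1,1],[0.11,0,0,0,0,-0.1,1],[0.11,0,0,0,0,-0.1,1]]'| grep -E 'ee|ft'
python3 arc.py 70.7 66 4 .018
python3 -c "
from workcell import telemetry,get_image
for i in range(4): get_image('side');s=telemetry.sense();print(s['ft_force'],s['ee_pos'])"
```

```text
ee_pos: [0.5962, 0.175, 0.2248]
ft_force: [-9.8, 0.3, -3.7]
[0.59618679 0.17495053 0.22478188] 161.0299904135717 [-9.79854824  0.31409829 -3.74789801]
70.7 [0.02 0.01] -0.004
66.7 [ 0.07 -0.  ] -0.05
[-10.0676107   -0.50688631  -3.73593714] [0.59617777 0.17495006 0.22475872]
[-9.49599784 -0.14693237 -4.54829704] [0.59619334 0.17496271 0.22476295]
[-9.97023474 -0.30103915 -4.78295946] [0.59617162 0.17495473 0.22474909]
[-9.51729758 -0.11455545 -3.99351051] [0.59617308 0.17493932 0.22477178]
```

Turning torque is about 0.77 N m, inside the finger-tight band. I'll back off, raise the tool and check.

```bash
python3 -m inch '[[-0.1,0.03,0,0,0,0,1],[-0.25,0.08,0,0,0,0,1],[-0.3,0.1,0,0,0,0,1],[-0.3,0.1,0,0,0,0,1],[-0.3,0.1,0.5,0,0,0,1],[-0.3,0.1,1,0,0,0,1],[-0.3,0.1,1,0,0,0,1],[-0.3,0.1,1,0,0,0,1]]'
python3 -m inch '[[-0.5,0.5,0,0,0,0,1],[-1,1,0,0,0,0,1],[-1,1,0,0,0,0,1],[-1,1,0,0,0,0,1],[-1,1,0,0,0,0,1],[-1,1,0,0,0,0,1]]'
python3 - <<'E'
import sys;sys.path.insert(0,'.')
from h import *
from workcell import get_image
im,d=get_image("scene");i2,_=get_image("side")
cv2.imwrite("pics/end.png",np.hstack([cv2.resize(im[130:320,200:400],(400,400),interpolation=2),cv2.resize(i2[120:340,200:400],(400,400),interpolation=2)]))
E
```

```text
time_s: 7.93
ee_pos: [0.5693, 0.1885, 0.3582]
tcp_rot: [[-0.945, 0.326, 0.021], [0.327, 0.945, 0.008], [-0.017, 0.014, -1.0]]
ft_force: [0.4, -0.0, 0.7]
finger_gap: -0.001
finger_force: 0.0
time_s: 8.43
ee_pos: [0.4443, 0.3098, 0.3484]
tcp_rot: [[-0.946, 0.324, 0.003], [0.324, 0.946, 0.003], [-0.002, 0.004, -1.0]]
ft_force: [0.8, 0.7, 0.1]
finger_gap: -0.002
finger_force: 0.0
```

View pics/end.png

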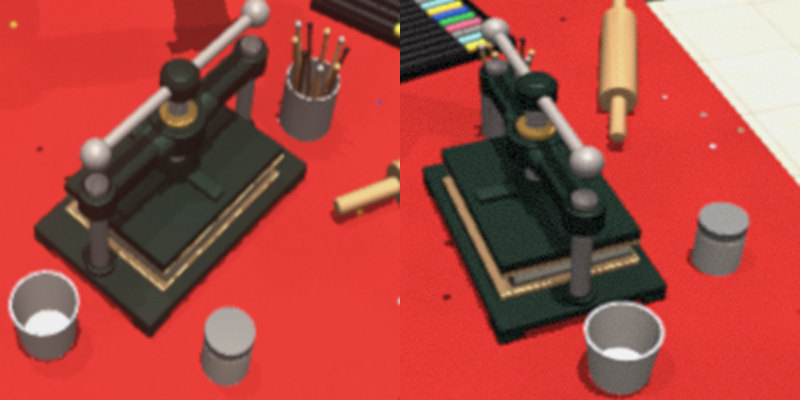

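The bar looks to be at nearly the same angle as in the earlier picture, so it may have sprung back. I'll measure both.

Run:
```python
from h import *
from workcell import get_image
im,_=get_image("scene");i2,_=get_image("side")
b=np.load("/tmp/b.npz")
for z in(.24,):
  for n,S,sd in(("late",((329.7,137),(246,201)),b["b"]),("end",((328.5,135.7),(247.5,202.7)),i2)):
    A,B=[plane("scene",p,z) for p in S];print(n,A,B,(A+B)/2,np.linalg.norm(A-B),np.degrees(np.arctan2(*(A-B)[1::-1])))
A,e=tri((328.5,135.7),(247.5,136.5));B,f=tri((247.5,202.7),(292.5,208));print(A,B,e,f,np.linalg.norm(A-B),np.degrees(np.arctan2(*(A-B)[1::-1])))
```

```text
late [0.58624235 0.22534555 0.24      ] [ 0.58961536 -0.04406432  0.24      ] [0.58792885 0.09064061 0.24      ] 0.26943098364392487 90.71730504068285
end [0.58144788 0.22644024 0.24      ] [ 0.59514286 -0.04480963  0.24      ] [0.58829537 0.0908153  0.24      ] 0.2715953758026392 92.89032029509131
[0.57994809 0.22846532 0.23767629] [ 0.59453479 -0.04410966  0.23963882] 0.0003291421801156942 0.0010709118043981136 0.2729720591086456 93.06323006271587
```

The bar crept back from about 71° to 93°, because the springy facing unwound the screw until its friction held. I'll press it finger-tight once more, slowly, and ease off gently so no preload is lost to overshoot.

```bash
python3 -m inch '[[0.4,-0.5,0,0,0,0.1,1],[0.79,-1,0,0,0,0.256,1],[0.79,-1,0,0,0,0.256,1],[0.79,-1,0,0,0,0.256,1],[0.79,-1,0,0,0,0.256,1],[0.79,-1,0,0,0,0.256,1]]' | grep -E 'ee|ft'
python3 -m inch '[[0,-0.15,0,0,0,0,1],[0,-0.15,-0.3,0,0,0,1],[0,-0.15,-0.6,0,0,0,1],[0,-0.15,-1,0,0,0,1],[0,-0.15,-1,0,0,0,1],[0,-0.15,-1,0,0,0,1],[0,-0.15,-1,0,0,0,1]]' | grep -E 'ee|ft'
python3 arc.py 97 64 4 .018
```

```text
ee_pos: [0.5413, 0.1846, 0.3465]
ft_force: [-0.5, 0.6, -0.5]
ee_pos: [0.5407, 0.1702, 0.2291]
ft_force: [-0.5, -0.3, 1.3]
[0.54074632 0.17018717 0.22905522] -177.20297423116907 [-0.52690677 -0.34931665  1.31406367]
97.0 [0.16 0.01] 0.049
93.0 [0.21 0.03] 0.002
89.0 [0.26 0.04] -0.044
85.0 [0.31 0.05] -0.091
81.0 [0.36 0.05] -0.137
77.0 [0.41 0.05] -0.184
73.0 [0.46 0.05] -0.23
69.0 [0.51 0.04] -0.277
65.0 [0.56 0.03] -0.323
```

```bash
python3 -m inch '[[0.1,0.01,0,0,0,0,1],[0.16,0.02,0,0,0,0,1],[0.19,0.02,0,0,0,0,1],[0.21,0.03,0,0,0,0,1],[0.21,0.03,0,0,0,0,1],[0.21,0.03,0,0,0,0,1]]' | grep -E 'ee|ft'
python3 -m inch '[[0.01,0,0,0,0,-0.01,1],[0.03,0,0,0,0,-0.025,1],[0.03,0,0,0,0,-0.025,1],[0.03,0,0,0,0,-0.025,1]]' | grep -E 'ee|ft'
python3 -m inch '[[0.01,0,0,0,0,-0.01,1],[0.03,0.01,0,0,0,-0.025,1],[0.03,0.01,0,0,0,-0.025,1],[0.03,0.01,0,0,0,-0.025,1]]' | grep -E 'ee|ft'
python3 arc.py 89 64 4 .018
```

```text
ee_pos: [0.5643, 0.1732, 0.2281]
ft_force: [-4.0, 0.7, 2.7]
ee_pos: [0.567, 0.1737, 0.2276]
ft_force: [-6.5, 1.8, 3.1]
ee_pos: [0.5702, 0.1745, 0.2274]
ft_force: [-7.0, 1.6, 4.2]
[0.57019276 0.17448305 0.22744877] 178.44038696152063 [-6.99504851  1.61554013  4.16214085]
89.0 [0.01 0.  ] 0.007
85.0 [0.06 0.01] -0.04
81.0 [0.11 0.02] -0.087
77.0 [0.16 0.02] -0.133
73.0 [0.21 0.01] -0.18
69.0 [0.26 0.01] -0.226
65.0 [ 0.31 -0.  ] -0.273
```

```bash
python3 -m inch '[[0.01,0,0,0,0,-0.01,1],[0.03,0.0,0,0,0,-0.025,1],[0.05,0.01,0,0,0,-0.04,1],[0.05,0.01,0,0,0,-0.04,1],[0.05,0.01,0,0,0,-0.04,1]]' | grep -E 'ee|ft'
python3 -m inch '[[0.01,0,0,0,0,-0.01,1],[0.03,0.0,0,0,0,-0.025,1],[0.05,0.01,0,0,0,-0.04,1],[0.05,0.01,0,0,0,-0.04,1],[0.05,0.01,0,0,0,-0.04,1]]' | grep -E 'ee|ft'
python3 arc.py 81 64 4 .018
```

```text
ee_pos: [0.5758, 0.1754, 0.2272]
ft_force: [-7.8, 0.3, 3.7]
ee_pos: [0.5813, 0.176, 0.2269]
ft_force: [-8.3, -1.5, 3.1]
[0.58125371 0.17596914 0.22689607] 171.5339758664019 [-8.3394361  -1.52121347  3.12008652]
81.0 [0.02 0.  ] -0.006
77.0 [0.07 0.01] -0.053
73.0 [0.12 0.  ] -0.099
69.0 [ 0.17 -0.  ] -0.146
65.0 [ 0.22 -0.01] -0.192
```

```bash
python3 -m inch '[[0.01,0,0,0,0,-0.01,1],[0.03,0.0,0,0,0,-0.025,1],[0.05,0.0,0,0,0,-0.04,1],[0.05,0.0,0,0,0,-0.04,1],[0.05,0.0,0,0,0,-0.04,1],[0.05,0.0,0,0,0,-0.04,1]]' | grep -E 'ee|ft'
for i in 1; do python3 -m inch '[[-0.01,0,0,0,0,0.01,1],[-0.02,0.0,0,0,0,0.02,1],[-0.03,0.0,0,0,0,0.03,1],[-0.04,0.0,0,0,0,0.035,1],[-0.05,0.0,0,0,0,0.04,1],[-0.05,0.0,0,0,0,0.04,1]]' | grep -E 'ee|ft'; done
python3 -m inch '[[-0.01,0,0,0,0,0.01,1],[-0.02,0.0,0,0,0,0.02,1],[-0.03,-0.01,0,0,0,0.03,1],[-0.04,-0.01,0,0,0,0.035,1],[-0.05,-0.01,0,0,0,0.04,1],[-0.05,-0.01,0,0,0,0.04,1]]' | grep -E 'ee|ft'
python3 -m inch '[[-0.01,0,0,0,0,0.01,1],[-0.02,0.0,0,0,0,0.02,1],[-0.03,0,0,0,0,0.03,1],[-0.04,-0.01,0,0,0,0.035,1],[-0.05,-0.01,0,0,0,0.04,1],[-0.05,-0.01,0,0,0,0.04,1]]' | grep -E 'ee|ft'
```

```text
ee_pos: [0.587, 0.1761, 0.2266]
ft_force: [-8.5, -0.9, 2.5]
ee_pos: [0.5835, 0.1767, 0.227]
ft_force: [-4.0, -1.3, -0.7]
ee_pos: [0.5779, 0.1761, 0.2274]
ft_force: [-1.7, 1.9, -0.2]
ee_pos: [0.5717, 0.1742, 0.2273]
ft_force: [-2.8, 1.2, 0.7]
```

```bash
python3 -m inch '[[-0.01,0,0,0,0,0.01,1],[-0.02,0.0,0,0,0,0.02,1],[-0.03,0,0,0,0,0.03,1],[-0.04,-0.01,0,0,0,0.035,1],[-0.05,-0.01,0,0,0,0.04,1],[-0.05,-0.01,0,0,0,0.04,1]]' | grep -E 'ee|ft'
python3 -m inch '[[-0.01,0,0,0,0,0,1],[-0.02,0.0,0,0,0,0,1],[-0.03,0,0,0,0,0,1],[-0.04,0,0,0,0,0,1],[-0.05,0,0,0,0,0,1],[-0.05,0,0,0,0,0,1]]' | grep -E 'ee|ft'
python3 -m inch '[[-0.1,0,0,0,0,0,1],[-0.2,0,0,0,0,0,1],[-0.2,0,0.5,0,0,0,1],[-0.2,0,1,0,0,0,1],[-0.2,0,1,0,0,0,1],[-0.2,0,1,0,0,0,1]]' | grep -E 'ee|ft'
python3 -m inch '[[-0.5,0.5,0,0,0,0,1],[-1,1,0,0,0,0,1],[-1,1,0,0,0,0,1],[-1,1,0,0,0,0,1],[-1,1,0,0,0,0,1],[-1,1,0,0,0,0,1]]' | grep -E 'time|ee|ft'
python3 - <<'E'
import sys;sys.path.insert(0,'.')
from h import *
from workcell import get_image
im,d=get_image("scene");i2,_=get_image("side")
cv2.imwrite("pics/end2.png",np.hstack([cv2.resize(im[130:320,200:400],(400,400),interpolation=2),cv2.resize(i2[120:340,200:400],(400,400),interpolation=2)]))
S=[ball(im,c,11) for c in((328,136),(248,203))];print(S)
A,B=[plane("scene",s[0],.24) for s in S];print(A,B,np.linalg.norm(A-B),np.degrees(np.arctan2(*(A-B)[1::-1])))
E
```

```text
ee_pos: [0.5656, 0.1731, 0.2271]
ft_force: [-0.7, -0.0, -0.4]
ee_pos: [0.5597, 0.1733, 0.2272]
ft_force: [-0.2, 0.4, 0.1]
ee_pos: [0.5389, 0.1739, 0.3566]
ft_force: [0.7, -0.8, 1.2]
time_s: 15.72
ee_pos: [0.4144, 0.2948, 0.3473]
ft_force: [-0.7, -0.7, 0.2]
[((326.6346130371094, 135.41346740722656), 6.520532608032227), ((249.0, 203.5), 8.846003532409668)]
[0.57778338 0.22393348 0.24      ] [ 0.59889556 -0.0439444   0.24      ] 0.26870854316683923 94.50632239519686
```

View pics/end2.png

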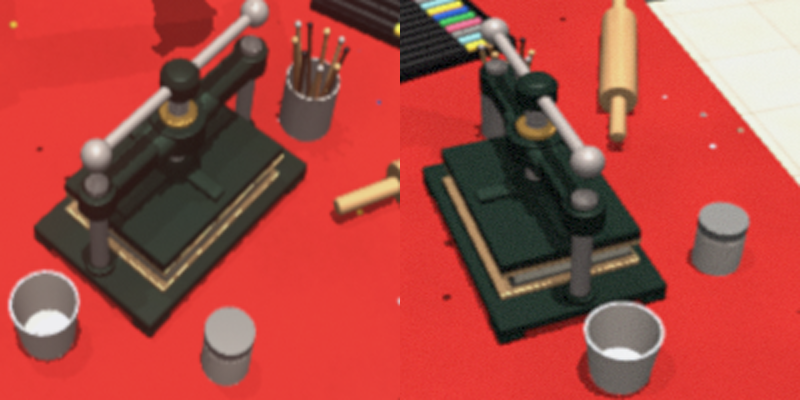

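The bar rests at about 93–94° again, as in the last picture (balls at (254,12) and (96,155)). The platen is down on the board, and the tin, tub and jar are where they stood. This is where friction holds against the facing's spring, so I'm handing in.

```bash
python3 -c "
from workcell import ticket
print(ticket.close_job())"
```

```text
the job is handed in; nothing more can be done
None
```

I pushed the bar clockwise to about 0.7–0.8 N m (finger-tight) and let go; the springy facing then turned it back about 20°, leaving the platen, as far as the pictures show, on the upper board with less than finger-tight preload (a second push, eased off slowly, settled the same), and nothing else appears to have moved.

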